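Find the free flap of the clippings box and push it open

TASK

Three of the four compartments of the clippings box are packed full, so their flaps sit firm; one is empty and its flap rocks on its middle pivot. Press gently with a fingertip on the ends of the flaps to find the one that rocks, then push it wide open, nearly as far as it will tilt, and leave it open. Do not knock or force the box or its flaps, and leave the bottle, cup and glue stick where they stand.

Things in the scene. Friction and masses are not known exactly. Their poses are not given: they have to be found in the camera images.
- scrap_box: Fixed plywood box, 121 (x) x 380 (y) x 130 mm high; origin at the centre of its underside, x away from the robot (within 15 degrees), y along the row of four identical grey top flaps. Walls and dividers 8 mm thick, level with the flaps' tops; floor 6 mm. Inside, out of sight: three compartments hold a carton on foam reaching within 1 mm of the flap; one is empty for 100 mm under its flap.
- flap1_mid (a point): Box-fixed point at the middle of flap 1's top when level (box frame: 0, +139.5, 130 mm); axes as the box. The flap is a grey plate 100 (x) x 80 (y) x 6 mm; its pivot line runs along y across its middle, 3 mm below this point, marked on top by a thin steel strip; 2.5 mm gap to the walls all round.
- flap1 (a joint): Tilt of flap 1 in rad: 0 level, positive when its robot-side (-x) end is down and its far end up, negative the other way. The empty compartment's flap swings to stops at -1.2 and 1.2; pivot friction 0.06 N m (about 2 N at 35 mm from the pivot line), no spring, stays where left. Over a carton it gives under 0.1.
- flap2_mid (a point): Box-fixed point at the middle of flap 2's top when level (box frame: 0, +46.5, 130 mm); axes as the box. The flap is a grey plate 100 (x) x 80 (y) x 6 mm; its pivot line runs along y across its middle, 3 mm below this point, marked on top by a thin steel strip; 2.5 mm gap to the walls all round.
- flap2 (a joint): Tilt of flap 2 in rad: 0 level, positive when its robot-side (-x) end is down and its far end up, negative the other way. The empty compartment's flap swings to stops at -1.2 and 1.2; pivot friction 0.06 N m (about 2 N at 35 mm from the pivot line), no spring, stays where left. Over a carton it gives under 0.1.
- flap3_mid (a point): Box-fixed point at the middle of flap 3's top when level (box frame: 0, -46.5, 130 mm); axes as the box. The flap is a grey plate 100 (x) x 80 (y) x 6 mm; its pivot line runs along y across its middle, 3 mm below this point, marked on top by a thin steel strip; 2.5 mm gap to the walls all round.
- flap3 (a joint): Tilt of flap 3 in rad: 0 level, positive when its robot-side (-x) end is down and its far end up, negative the other way. The empty compartment's flap swings to stops at -1.2 and 1.2; pivot friction 0.06 N m (about 2 N at 35 mm from the pivot line), no spring, stays where left. Over a carton it gives under 0.1.
- flap4_mid (a point): Box-fixed point at the middle of flap 4's top when level (box frame: 0, -139.5, 130 mm); axes as the box. The flap is a grey plate 100 (x) x 80 (y) x 6 mm; its pivot line runs along y across its middle, 3 mm below this point, marked on top by a thin steel strip; 2.5 mm gap to the walls all round.
- flap4 (a joint): Tilt of flap 4 in rad: 0 level, positive when its robot-side (-x) end is down and its far end up, negative the other way. The empty compartment's flap swings to stops at -1.2 and 1.2; pivot friction 0.06 N m (about 2 N at 35 mm from the pivot line), no spring, stays where left. Over a carton it gives under 0.1.
- bottle: Loose drinking bottle, teal with steel cap, 66 mm across, 200 mm high, upright beside one end of the box; origin at the centre of its underside.
- tumbler: Loose navy cup, 76 mm across the rim, 120 mm high, upright beside the other end of the box; origin at the centre of its underside.
- glue_stick: Loose glue stick, red with white cap, 24 mm across, 86 mm high, standing on the robot's side of the box; origin at the centre of its underside.

How it is judged:
At the end, for the whole second after the job is handed in: One flap is tilted by more than 0.8 rad (either way) and at rest, the other three are within 0.15 rad of level, and the bottle, cup and glue stick stand upright (within 0.2 rad) ((((value of joint flap1 above 0.8 rad or value of joint flap1 below -0.8 rad) and velocity of joint flap1 between -0.1 and 0.1 rad/s and value of joint flap2 between -0.15 and 0.15 rad and value of joint flap3 between -0.15 and 0.15 rad and value of joint flap4 between -0.15 and 0.15 rad) or ((value of joint flap2 above 0.8 rad or value of joint flap2 below -0.8 rad) and velocity of joint flap2 between -0.1 and 0.1 rad/s and value of joint flap1 between -0.15 and 0.15 rad and value of joint flap3 between -0.15 and 0.15 rad and value of joint flap4 between -0.15 and 0.15 rad) or ((value of joint flap3 above 0.8 rad or value of joint flap3 below -0.8 rad) and velocity of joint flap3 between -0.1 and 0.1 rad/s and value of joint flap1 between -0.15 and 0.15 rad and value of joint flap2 between -0.15 and 0.15 rad and value of joint flap4 between -0.15 and 0.15 rad) or ((value of joint flap4 above 0.8 rad or value of joint flap4 below -0.8 rad) and velocity of joint flap4 between -0.1 and 0.1 rad/s and value of joint flap1 between -0.15 and 0.15 rad and value of joint flap2 between -0.15 and 0.15 rad and value of joint flap3 between -0.15 and 0.15 rad)) and angle between each of bottle, tumbler, glue_stick's own z axis and vertical below 0.2 rad); the robot touches nothing.
It fails at once if the box or a flap is pressed with more than 80 N (contact force between any of the fingers, the arm and scrap_box above 80 N).
It fails at once if the bottle, cup or glue stick is lifted or moved by more than 20 mm (distance of any of bottle, tumbler, glue_stick from where it was at the start of the episode above 0.02 m).
It also fails if it takes over 51 s, if anything falls off the work surface, if the arm or the gripper's body presses on something with over 40 N, if the wrist force passes 120 N, or if a joint passes its speed limit or range.

ROBOT

A 6-joint arm with a two-finger parallel gripper is mounted at the origin on the work surface. World frame = base frame: x ahead of the robot, y to its left, z up, the work surface at z = 0. Lengths are in m, angles in rad, forces in N, time in s.
With the tool pointing down it reaches from about 0.35 to 0.775 m from the base axis. Payload 7.3 kg.
Tool frame: the origin (TCP) lies on the centre line of the jaws, within the pads' length; the fingertips stand 11 mm ahead of it and the grasp point (between the pads) lies 8 mm behind it; y points along the fingers, z is the direction in which the jaws open and shut, and the axes are right-handed (so a half turn about y gives the same grasp; the last joint's range is limited). The gripper opens to 92 mm and grips with 3 to 60 N. Pads are 19 mm wide; open, the fingers measure 130 mm over their backs; the gripper's body (75 mm by 190 mm) begins 47 mm behind the grasp point.
Start: joints at [-1.265, 0.342, 1.524, -0, 1.275, -0.146], TCP at [0.229, -0.472, 0.238] pointing down, gripper open.
Joint ranges: [-2.53, 2.53], [-0.77, 2.02], [0.04, 2.7], [-1, 4.14], [0.28, 2.66], [-3.11, 3.11]. Speed limits (rad/s): [2.57, 2.57, 3.14, 3.14, 3.14, 3.14].

INTERFACE

Orientations are given as [roll, pitch, yaw] about the fixed x, y, z axes, in that order (R = Rz(yaw) Ry(pitch) Rx(roll)).
In Python, from cell import robot, cams gives the robot as it stands.
- The arm moves only by the tool apply_moves, never from a script. Its argument "plan" is a list of rows, each a list of 7 numbers: the shift along the tool's x, y, z in m, then the turn, a rotation vector about the tool's x, y, z in degrees, then the gripper command: -1 is fully open, 1 is shut, values between are in proportion. A call has exactly 5 rows; each row is the pose to reach, as a shift and turn from the pose commanded when the call began, along the tool's axes at that moment; what a row does not reach only later rows make up. A row lasts 1/8 s, in which the tool goes at most 62.5 mm and 10.7 degrees, less where a joint would pass 70% of its speed; a pose out of reach is approached as far as the arm can. A call with a gripper value outside its range is refused whole. The fingers move at their own pace and stop on an object; "squeeze" is the grip in N (left out, the last holds). Time passes only in rows, so rows that repeat a pose let the fingers close, or fill a call up. It gives the time, the measured TCP pose, the force and the opening at its end, in the units of the state.
- robot.observe(): the state, without advancing time (a new reading comes with each control period).
- cams.read_camera(name): name is "scene" or "top"; returns the picture (420x560x3 uint8, blue, green, red); there is no depth.
- cams.calibration(name): a dict with "fx", "fy", "cx", "cy" (pixels), "dist" ([k1, k2, p1, p2, k3] as OpenCV has them; the pictures are not rectified), "extrinsics" (4x4, takes a point from world to camera coordinates). Camera axes: x right, y up, looking along -z (the intrinsics and any distortion apply to the point x, -y, -z); pixel columns grow to the right and rows downward; lengths in m; the calibration is good to about 2 mm. A picture is of the moment at which its call begins. calibration takes no time and is no camera call.
- robot.hand_in(): hands the job in, once; it reports no verdict.
The state is a dict: "time": time; "qpos": joint angles; "qvel": joint speeds; "joint_efforts": joint torques, N m; "tool_pos": TCP position; "tool_rot": TCP orientation; "contact_force": force on the tool from outside, world axes, zero at the start; "torque": the same for the moment, N m; "opening": finger opening in m.
Only numpy, scipy, OpenCV 4.12 (cv2) and the standard library are available. Lean on these libraries where they do the work, as an engineer would, in place of code of your own. Each camera call takes 0.05 s, during which the arm holds its last target. There are 200 camera calls.

## Working session

There is one attempt and no reset: what is moved stays moved. The work goes in short steps, Python scripts to look and compute and a tool call to move; the robot and the scene stay as the last step left them, time stands still between calls to the robot, and variables do not carry over. Pictures are saved under pics/ and viewed, about 8 in all and at most 12, crops included, and the job is handed in when it is done.

Besides the shell and the picture viewer there is one more tool, called after "Call:" by a JSON object that holds its "name" and its "arguments", one argument or row to a line. apply_moves: Moves the arm, as the interface text tells. Its arguments: {"type":"object","properties":{"plan":{"type":"array","items":{"type":"array","items":{"type":"number"}}},"squeeze":{"type":"number"}},"required":["plan"]}

```bash
ls; mkdir -p pics; python3 - <<'E'
from cell import robot,cams
import cv2
s=robot.observe();print(s)
for n in("top","scene"):
    cv2.imwrite(f"pics/{n}0.png",cams.read_camera(n));print(cams.calibration(n))
E
```

```text
pics
{'time': 0.0, 'qpos': array([-1.26501727e+00,  3.42713525e-01,  1.52501804e+00, -2.16898456e-05,
        1.27541104e+00, -1.45987550e-01]), 'qvel': array([-0.00017453, -0.00147846, -0.00055965,  0.00051721, -0.00046104,
       -0.0005206 ]), 'joint_efforts': array([ 4.24100808e-04, -4.31242847e+01, -2.44217992e+01,  7.18708523e-02,
        5.59060683e-02, -1.13161075e-04]), 'tool_pos': array([ 0.2290913 , -0.47193909,  0.23704938]), 'tool_rot': array([-1.57233280e+00,  2.04950005e-04, -2.68981987e+00]), 'contact_force': array([-0.04892528, -0.73045115, -0.31014248]), 'torque': array([ 0.05948465, -0.0278213 , -0.00901537]), 'opening': 0.09150386284930963}
{'fx': 381.18868283385154, 'fy': 381.18868283385154, 'cx': 275.6613298545803, 'cy': 211.4572120583565, 'dist': array([0.03175832, 0.        , 0.        , 0.        , 0.        ]), 'extrinsics': array([[-7.99743700e-04, -9.99814527e-01, -1.92424599e-02,
         1.81029629e-02],
       [ 9.82986062e-01, -4.32041851e-03,  1.83629343e-01,
        -5.45840395e-01],
       [-1.83678420e-01, -1.87682135e-02,  9.82807200e-01,
        -1.03699941e+00],
       [ 0.00000000e+00,  0.00000000e+00,  0.00000000e+00,
         1.00000000e+00]])}
{'fx': 416.88649367565756, 'fy': 416.88649367565756, 'cx': 284.1655273631297, 'cy': 216.56488405782292, 'dist': array([-0.0154672,  0.       ,  0.       ,  0.       ,  0.       ]), 'extrinsics': array([[-0.7726138 ,  0.63452483,  0.02112259,  0.39855727],
       [-0.4187242 , -0.53429347,  0.73430275,  0.16091238],
       [ 0.47721899,  0.5584879 ,  0.67849341, -1.25222841],
       [ 0.        ,  0.        ,  0.        ,  1.        ]])}
```

View pics/top0.png

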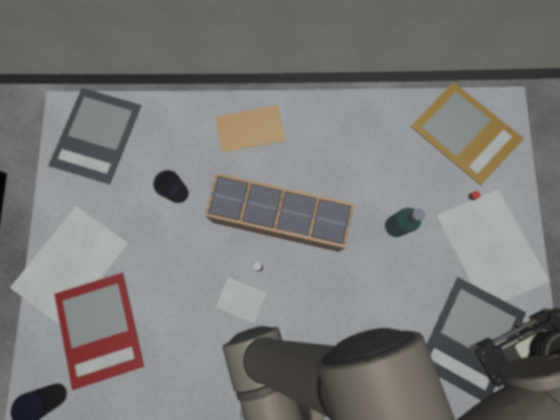

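View pics/scene0.png

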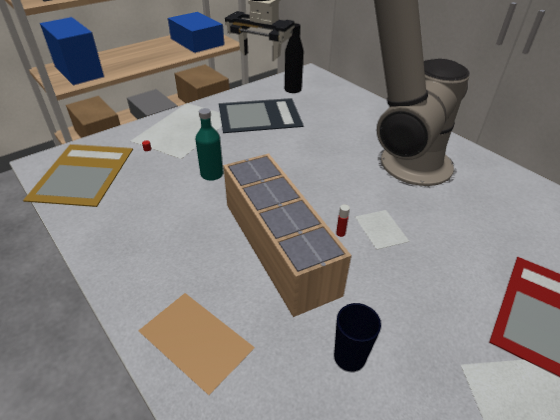

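The top view shows the box rim from about (207,213)/(217,176) to (353,201)/(346,248). The bottle is near (405,222), the cup near (171,187) and the glue stick near (258,266). I'll enlarge the box for a pose fit.

```bash
python3 - <<'E'
import cv2
i=cv2.imread("pics/top0.png")
cv2.imwrite("pics/crop.png",cv2.resize(i[165:285,200:360],None,fx=5,fy=5,interpolation=cv2.INTER_CUBIC))
E
```

```text
(no output)
```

View pics/crop.png

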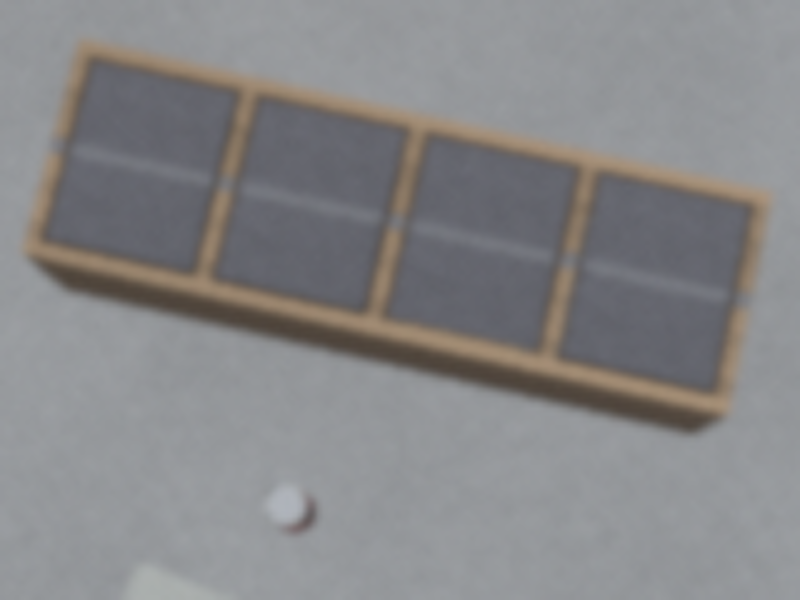

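The crop shows the rim corners at about (80,45), (768,195), (728,410) and (28,250). Flap 1 is at the left, next to the cup, and the glue stick cap is at (290,507).

```bash
cat > h.py <<'E'
import numpy as np,cv2
from scipy.spatial.transform import Rotation as R
from cell import robot,cams
def ray(n,px):
    c=cams.calibration(n);K=np.array([[c['fx'],0,c['cx']],[0,c['fy'],c['cy']],[0,0,1]])
    u=cv2.undistortPoints(np.array(px,float).reshape(-1,1,2),K,c['dist'])[:,0]
    E=c['extrinsics'];d=np.c_[u[:,0],-u[:,1],-np.ones(len(u))]@E[:3,:3]
    return -E[:3,:3].T@E[:3,3],d
def atz(n,px,z):
    o,d=ray(n,px);return o+d*((z-o[2])/d[:,2])[:,None]
def proj(n,P):
    c=cams.calibration(n);E=c['extrinsics'];P=np.atleast_2d(P)@E[:3,:3].T+E[:3,3]
    K=np.array([[c['fx'],0,c['cx']],[0,c['fy'],c['cy']],[0,0,1]])
    return cv2.projectPoints((P*[1,-1,-1]).astype(float),np.zeros(3),np.zeros(3),K,c['dist'])[0][:,0]
E
python3 - <<'E'
from h import *
np.set_printoptions(precision=4,suppress=True)
c=np.array([(80,45),(768,195),(728,410),(28,250)])/5-.4+[200,165]
P=atz("top",c,.13);print(P)
print([np.linalg.norm(P[i]-P[(i+1)%4]) for i in range(4)])
l=np.array([(.0605,.19),(.0605,-.19),(-.0605,-.19),(-.0605,.19)])
m=P[:,:2].mean(0);H=(l).T@(P[:,:2]-m);yaw=np.arctan2(H[0,1]-H[1,0],H[0,0]+H[1,1]);print(m,np.degrees(yaw))
Rz=np.array([[np.cos(yaw),-np.sin(yaw)],[np.sin(yaw),np.cos(yaw)]])
print("res mm",1e3*(P[:,:2]-m-l@Rz.T))
for y in(.1395,.0465,-.0465,-.1395):print([ (m+Rz@[x,y]).round(4) for x in(-.04,0,.04)])
q=np.array([m+Rz@a for a in l]);print("scene",proj("scene",np.c_[q,np.full(4,.13)]))
print("glue",atz("top",[(258-.4+.4,265.9)],.086),"bottle cap",atz("top",[(417,214)],.2),"cup",atz("top",[(178,191)],.0),atz("top",[(165,181)],.12))
print(R.from_euler('xyz',robot.observe()['tool_rot']).as_matrix())
E
```

```text
[[ 0.6357  0.1771  0.13  ]
 [ 0.5513 -0.1894  0.13  ]
 [ 0.4379 -0.1645  0.13  ]
 [ 0.5234  0.2016  0.13  ]]
[np.float64(0.3761492923730268), np.float64(0.1160878619536512), np.float64(0.375941724496028), np.float64(0.11485562190589846)]
[0.5371 0.0062] -12.996489311657866
res mm [[-3.0742 -0.5825]
 [-2.0202  3.1262]
 [ 2.4962  0.8231]
 [ 2.5983 -3.3669]]
[array([0.5295, 0.1511]), array([0.5684, 0.1421]), array([0.6074, 0.1331])]
[array([0.5085, 0.0605]), array([0.5475, 0.0515]), array([0.5865, 0.0425])]
[array([ 0.4876, -0.0301]), array([ 0.5266, -0.0391]), array([ 0.5656, -0.0481])]
[array([ 0.4667, -0.1207]), array([ 0.5057, -0.1297]), array([ 0.5447, -0.1387])]
scene [[295.4461 274.7129]
 [222.8199 163.8063]
 [268.2739 152.0216]
 [351.2301 253.6034]]
glue [[0.3906 0.0636 0.086 ]] bottle cap [[ 0.5102 -0.3288  0.2   ]] cup [[0.6197 0.3134 0.    ]] [[0.6184 0.316  0.12  ]]
[[-0.8996 -0.0004  0.4366]
 [-0.4366  0.0013 -0.8996]
 [-0.0002 -1.     -0.0013]]
```

Residuals of about 3 mm fit the known box size. The box centre is at (0.537, 0.006) with yaw −13°. I'll travel toward the near end of flap 4 at height, shut the fingers and turn the jaw axis along the box row.

Call:
{"name": "apply_moves", "arguments": {
  "plan": [
    [-0.047,0,-0.026,0,8,0,1],
    [-0.094,0,-0.052,0,16,0,1],
    [-0.14,0,-0.078,0,24,0,1],
    [-0.187,0,-0.104,0,32,0,1],
    [-0.233,0,-0.13,0,39,0,1]
  ],
  "squeeze": 10
}}

```text
time: 0.72
tool_pos: [0.3827, -0.2521, 0.2375]
tool_rot: [-1.571, -0.0, 2.908]
contact_force: [0.5, 0.4, -0.5]
opening: 0.0465
```

```bash
cat > d.py <<'E'
from h import *
import sys
# offset in tool axes from commanded/measured pose to box point (x,y), tip height z
def go(bx,by,z):
    s=robot.observe();M=R.from_euler('xyz',s['tool_rot']).as_matrix()
    a=np.radians(-13.0);p=np.array([.5371,.0062])+[bx*np.cos(a)-by*np.sin(a),bx*np.sin(a)+by*np.cos(a)]
    d=np.array([*p,z+.011])-s['tool_pos']
    Rt=np.c_[[-np.cos(a),-np.sin(a),0],[0,0,-1],[np.sin(a),-np.cos(a),0]]
    print("t",s['time'],"pos",s['tool_pos'].round(4),"shift",(M.T@d).round(4),"turn",np.degrees(R.from_matrix(M.T@Rt).as_rotvec()).round(1),"F",s['contact_force'].round(1),"open",round(s['opening'],3))
if __name__=="__main__":go(*map(float,sys.argv[1:]))
E
python3 d.py -.033 -.1395 .2
```

```text
t 0.725 pos [ 0.3827 -0.2521  0.2375] shift [-0.0584  0.0265 -0.1472] turn [ 0.  -0.4  0. ] F [ 0.5  0.4 -0.5] open 0.047
```

Call:
{"name": "apply_moves", "arguments": {
  "plan": [
    [-0.02,0.0,-0.05,0,0,0,1],
    [-0.04,0.0,-0.1,0,0,0,1],
    [-0.058,0.02,-0.147,0,0,0,1],
    [-0.058,0.05,-0.147,0,0,0,1],
    [-0.058,0.075,-0.147,0,0,0,1]
  ]
}}

```text
time: 1.35
tool_pos: [0.4718, -0.1226, 0.1614]
tool_rot: [-1.571, -0.001, 2.915]
contact_force: [-0.8, 0.3, 0.1]
opening: 0.0007
```

```bash
python3 d.py -.033 -.1395 .14;python3 - <<'E'
from h import *
cv2.imwrite("pics/s1.png",cams.read_camera("scene"))
E
```

```text
t 1.35 pos [ 0.4718 -0.1226  0.1614] shift [-0.0017  0.0104 -0.0007] turn [0.  0.  0.1] F [-0.8  0.3  0.1] open 0.001
```

View pics/s1.png

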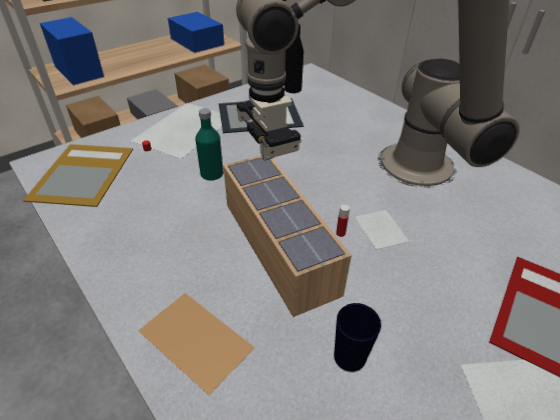

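The gripper is beside the bottle end of the box, with fingertips near (280,150). I'll check that against the projection.

```bash
python3 - <<'E'
from h import *
M=R.from_euler('xyz',robot.observe()['tool_rot']).as_matrix();p=robot.observe()['tool_pos']
Q=np.array([p+M@[0,.011,0]]+[p+M@np.array(a) for a in [(0,-.055,.095),(0,-.055,-.095),(.0375,-.055,0),(-.0375,-.055,0)]])
print(proj("scene",Q).round(0)); print(proj("scene",[[.4736,-.1223,.13],[.5057,-.1297,.13]]))
i=cv2.imread("pics/s1.png")[90:200,190:340]
for q in proj("scene",Q): cv2.circle(i,tuple(int(v) for v in q-[190,90]),1,(0,0,255),-1)
cv2.imwrite("pics/s1c.png",cv2.resize(i,None,fx=5,fy=5,interpolation=cv2.INTER_CUBIC))
E
```

```text
[[268. 159.]
 [251. 116.]
 [286. 157.]
 [282. 131.]
 [252. 139.]]
[[266.68412718 165.45394249]
 [254.13471528 168.8539665 ]]
```

View pics/s1c.png

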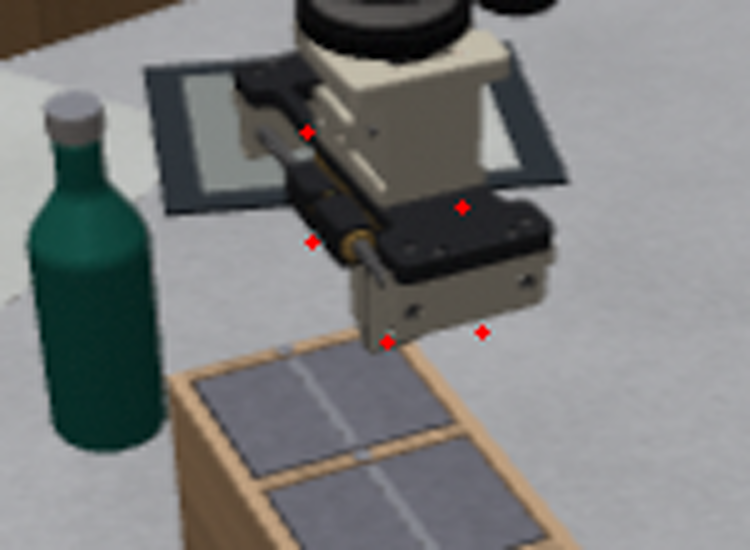

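The geometry agrees: the body's end plate hides the fingers and the tip projects onto flap 4's near end. I'll press gently.

Call:
{"name": "apply_moves", "arguments": {
  "plan": [
    [-0.002,0.012,0,0,0,0,1],
    [-0.002,0.018,0,0,0,0,1],
    [-0.002,0.02,0,0,0,0,1],
    [-0.002,0.022,0,0,0,0,1],
    [-0.002,0.024,0,0,0,0,1]
  ]
}}

```text
time: 2.02
tool_pos: [0.4742, -0.1244, 0.1403]
tool_rot: [-1.57, 0.002, 2.913]
contact_force: [-6.4, 2.3, 21.4]
opening: 0.0003
```

Flap 4 resists firmly at 21 N with less than 1 mm of give, so it is full. Next is flap 3.

Call:
{"name": "apply_moves", "arguments": {
  "plan": [
    [0,-0.015,0,0,0,0,1],
    [0,-0.015,-0.045,0,0,0,1],
    [0,-0.015,-0.093,0,0,0,1],
    [0,-0.009,-0.093,0,0,0,1],
    [0,-0.006,-0.093,0,0,0,1]
  ]
}}

```text
time: 2.65
tool_pos: [0.4948, -0.0338, 0.1445]
tool_rot: [-1.57, -0.0, 2.913]
contact_force: [0.4, -0.4, -0.2]
opening: 0.0006
```

```bash
python3 d.py -.033 -.0465 .13
```

```text
t 2.65 pos [ 0.4948 -0.0338  0.1445] shift [ 0.0008  0.0035 -0.002 ] turn [-0.  -0.1  0. ] F [ 0.4 -0.4 -0.2] open 0.001
```

Call:
{"name": "apply_moves", "arguments": {
  "plan": [
    [0,0.002,0,0,0,0,1],
    [0,0.003,0,0,0,0,1],
    [0,0.004,0,0,0,0,1],
    [0,0.005,0,0,0,0,1],
    [0,0.006,0,0,0,0,1]
  ]
}}

```text
time: 3.28
tool_pos: [0.4951, -0.0338, 0.1389]
tool_rot: [-1.57, 0.001, 2.913]
contact_force: [-0.8, -0.4, 2.1]
opening: 0.0005
```

Flap 3 shows only 2.1 N with 2 mm of give, which looks like rocking. I'll press a little further to rule out the slack above a carton.

Call:
{"name": "apply_moves", "arguments": {
  "plan": [
    [0,0.001,0,0,0,0,1],
    [0,0.002,0,0,0,0,1],
    [0,0.003,0,0,0,0,1],
    [0,0.004,0,0,0,0,1],
    [0,0.005,0,0,0,0,1]
  ]
}}

```text
time: 3.9
tool_pos: [0.4952, -0.0335, 0.1337]
tool_rot: [-1.571, 0.001, 2.913]
contact_force: [0.2, -1.0, 3.0]
opening: 0.0008
```

The tip is 7 mm down at only 3 N, so flap 3 rocks. I'll push it open.

Call:
{"name": "apply_moves", "arguments": {
  "plan": [
    [0,0.003,0,0,0,0,1],
    [0,0.006,0,0,0,0,1],
    [0,0.009,0,0,0,0,1],
    [0,0.012,0,0,0,0,1],
    [0,0.015,0,0,0,0,1]
  ]
}}

```text
time: 4.53
tool_pos: [0.4947, -0.0334, 0.1183]
tool_rot: [-1.571, -0.001, 2.913]
contact_force: [-0.6, 0.5, 2.9]
opening: 0.0004
```

Call:
{"name": "apply_moves", "arguments": {
  "plan": [
    [0,0.003,0,0,0,0,1],
    [0,0.006,0,0,0,0,1],
    [0,0.009,0,0,0,0,1],
    [0,0.012,0,0,0,0,1],
    [0,0.015,0,0,0,0,1]
  ]
}}

```text
time: 5.15
tool_pos: [0.4949, -0.0335, 0.1034]
tool_rot: [-1.571, -0.0, 2.913]
contact_force: [-0.6, 0.1, 1.5]
opening: 0.0001
```

```bash
python3 d.py -.033 -.0465 .090; python3 - <<'E'
from h import *
cv2.imwrite("pics/s2.png",cv2.resize(cams.read_camera("scene")[100:320,190:390],None,fx=2.7,fy=2.7,interpolation=cv2.INTER_CUBIC))
E
```

```text
t 5.15 pos [ 0.4949 -0.0335  0.1034] shift [ 0.0008  0.0024 -0.0017] turn [-0.  -0.1  0. ] F [-0.6  0.1  1.5] open 0.0
```

View pics/s2.png

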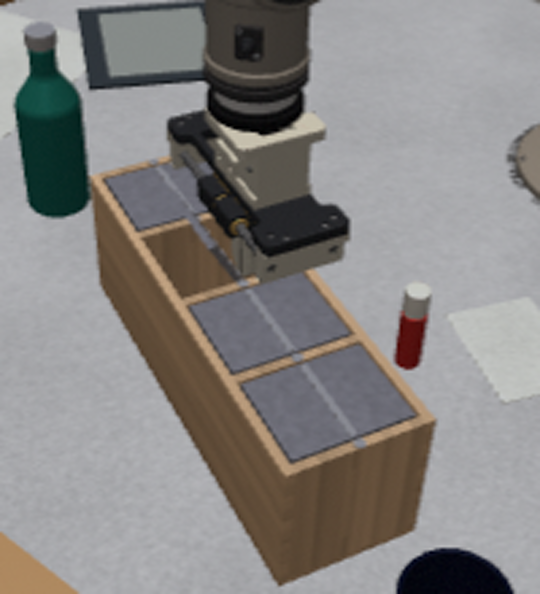

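Flap 3 is standing steeply open, about 1.06 rad from the tip depth. I'll back off slightly and lift straight out.

Call:
{"name": "apply_moves", "arguments": {
  "plan": [
    [0.003,0,0,0,0,0,1],
    [0.003,-0.01,0,0,0,0,1],
    [0.003,-0.035,0,0,0,0,1],
    [0.003,-0.075,0,0,0,0,1],
    [0.003,-0.13,0,0,0,0,1]
  ]
}}

```text
time: 5.82
tool_pos: [0.4914, -0.0327, 0.2349]
tool_rot: [-1.571, -0.002, 2.913]
contact_force: [0.6, -0.6, -0.5]
opening: 0.0004
```

Call:
{"name": "apply_moves", "arguments": {
  "plan": [
    [0.02,-0.02,0,0,0,0,1],
    [0.05,-0.02,0,0,0,0,1],
    [0.08,-0.02,0,0,0,0,1],
    [0.08,-0.02,0,0,0,0,1],
    [0.08,-0.02,0,0,0,0,1]
  ]
}}

```text
time: 6.45
tool_pos: [0.4149, -0.0149, 0.2545]
tool_rot: [-1.571, 0.002, 2.913]
contact_force: [0.1, -0.1, -0.6]
opening: 0.0005
```

```bash
python3 - <<'E'
from h import *
print(robot.observe()['qvel'].round(3),robot.observe()['time'])
a=cams.read_camera("scene")[100:340,190:400]; b=cams.read_camera("top")[150:290,140:440]
a=cv2.resize(a,(437,500),interpolation=cv2.INTER_CUBIC); 
i=cams.read_camera("scene")
cv2.imwrite("pics/s3.png",a)
# lifted far edge of flap 3 at candidate tilts, scene px (crop scale 500/240)
an=np.radians(-13.)
for t in(.8,.95,1.05,1.15,1.2):
    x=.05*np.cos(t)-.003*np.sin(t);z=.127+.05*np.sin(t)+.003*np.cos(t)
    P=[[.5371+x*np.cos(an)-y*np.sin(an),.0062+x*np.sin(an)+y*np.cos(an),z] for y in(-.0065,-.0865)]
    print(t,((proj("scene",P)-[190,100])*500/240).round(0).tolist())
E
```

```text
[-0.001  0.021 -0.005 -0.     0.001 -0.   ] 6.45
0.8 [[155.0, 195.0], [124.0, 151.0]]
0.95 [[161.0, 190.0], [129.0, 147.0]]
1.05 [[165.0, 187.0], [133.0, 144.0]]
1.15 [[169.0, 184.0], [137.0, 141.0]]
1.2 [[171.0, 183.0], [139.0, 140.0]]
```

View pics/s3.png

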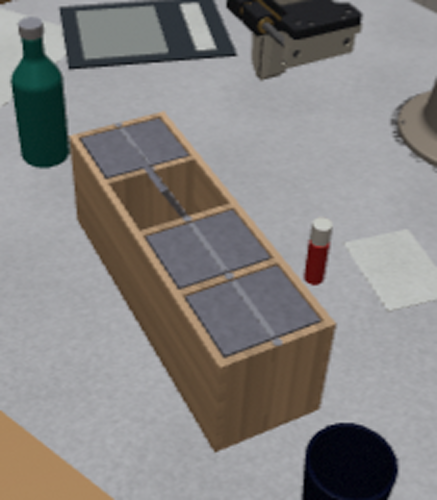

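The arm is clear, flap 3 is seen nearly edge-on, and the bottle and glue stick stand as before. I'll check the tilt in the top view.

```bash
python3 - <<'E'
from h import *
an=np.radians(-13.)
out=[]
for n,(r,c,k) in {"scene":(140,215,6),"top":(175,260,6)}.items():
    i=cv2.resize(cams.read_camera(n)[r:r+75,c:c+65],None,fx=k,fy=k,interpolation=cv2.INTER_CUBIC)
    for t,col in((.8,(0,0,255)),(1.05,(0,255,0)),(1.2,(255,0,0))):
        P=[]
        for s,w in((.05,.003),(-.05,.003)):
            x=s*np.cos(t)-w*np.sin(t);z=.127+s*np.sin(t)+w*np.cos(t)
            P+=[[.5371+x*np.cos(an)-y*np.sin(an),.0062+x*np.sin(an)+y*np.cos(an),z] for y in(-.0065,-.0865)]
        for q in proj(n,P):cv2.circle(i,tuple(int(v) for v in (q-[c,r]+.4)*k),3,col,-1)
    out.append(i)
cv2.imwrite("pics/s4.png",np.hstack(out))
E
```

```text
(no output)
```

View pics/s4.png

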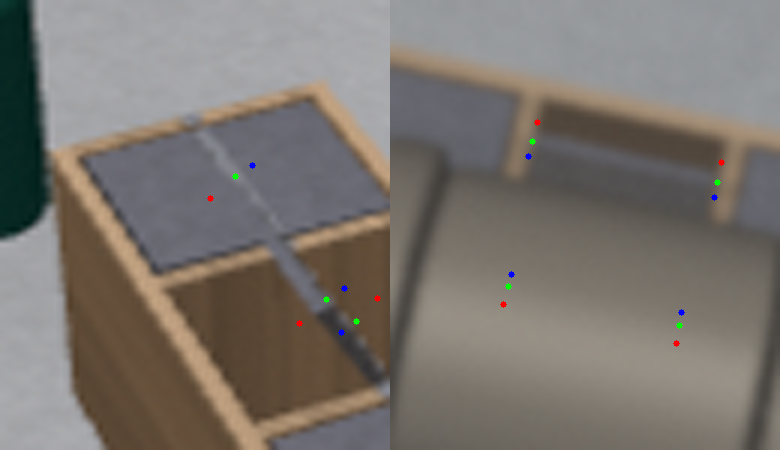

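In the top view the raised edge lies on the 1.05 rad marks, at (532,141) to (717,182), and the edge-on scene view agrees. I'll hand in.

```bash
python3 - <<'E'
from cell import robot
s=robot.observe();print(s['time'],s['qvel'].round(3),s['contact_force'].round(1));print(robot.hand_in())
E
```

```text
6.7 [ 0.002 -0.002  0.006 -0.001 -0.     0.001] [-0.6 -0.7 -0.5]
the job is handed in; nothing more can be done
None
```

Flap 3 was the one that rocked. I pushed its robot-side end down to about 1.05 rad, left it open, and handed in at 6.7 s of robot time.

- **Finding the flap:** I pressed flap 4 first. It held firm at 21 N with about 1 mm of give. Flap 3 then gave way at 2–3 N over 7 mm, so I did not press flaps 1 and 2.
- **Forces:** the highest reading was about 22 N, on flap 4. Forces are only reported at the end of each move, so peaks in between were not seen.
- **Last checks:**
  - The tilt agrees in three ways: the fingertip depth (about 1.06 rad), the raised edge in the top view (about 1.05 rad), and the flap seen edge-on in the scene view.
  - The other three flaps look level.
  - The bottle and glue stick stand as before. The cup was only partly inside the last picture and was not measured, but the arm never went near it.
  - The arm is lifted clear, with no contact force beyond sensor noise.
- **Disagreements:** the only mismatch was about 3 mm in the first box pose fit, too small to affect the press points.

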